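# Slide the carrier of plaster casts back into the row

## Robot

A 6-joint arm with a two-finger parallel gripper is mounted at the origin on the work surface. World frame = base frame: x ahead of the robot, y to its left, z up, the work surface at z = 0. Lengths are in m, angles in rad, forces in N, time in s.
With the tool pointing down it reaches from about 0.25 to 0.775 m from the base axis. Payload 4 kg.
Tool frame: the origin (TCP) lies midway between the tips of the shut fingers; the grasp point (between the pads) lies 19 mm behind it; z points along the fingers, y is the direction in which the jaws open and shut (so a half turn about z gives the same grasp; the last joint's range is limited). The gripper opens to 94 mm and grips with 3 to 60 N. Pads are 16 mm wide; open, the fingers measure 119 mm over their backs; the gripper's body (75 mm by 177 mm) begins 78 mm behind the grasp point.
Start: joints at [1.098, 0.087, 1.371, -0, 1.684, -0.103], TCP at [0.199, 0.513, 0.206] pointing down, gripper open.
Joint ranges: [-3.1, 3.1], [-0.76, 2.03], [0.27, 2.55], [-1.08, 4.22], [0.17, 2.65], [-2.57, 2.57]. Speed limits (rad/s): [2.79, 2.79, 3.14, 3.14, 3.14, 3.14].

## Interface

Orientations are given as a 3x3 rotation matrix whose columns are the frame's x, y, z axes.
In Python, from workcell import bot gives the robot as it stands.
- The arm moves only by the shell command python3 -m handwheel 'ROWS' [FORCE]. ROWS is JSON, one flat list of numbers, 5 for each row, row after row: the opening, from 0 (shut) to 1 (fully open), then the shift along the tool's x, y, z in mm, then the turn about the tool's z in rad. In form: [fingers, dx, dy, dz, yaw, fingers, dx, dy, dz, yaw, ...]. A call has 1 to 10 rows; each row shifts and turns the commanded pose from where the row before left it, along the tool's axes as they then stand; what a row does not reach is not made up. A row lasts 1/12 s, in which the tool goes at most 41.7 mm and 7.16 degrees, less where a joint would pass 70% of its speed; a pose out of reach is approached as far as the arm can. A call is refused whole if a number of a shift passes 41.7 or a number of a turn 0.125, either way. A call with a gripper value outside its range is refused whole. The fingers move at their own pace and stop on an object; FORCE is the grip in N (left out, the last holds). Time passes only in rows, so rows that do not move let the fingers close. It gives the time, the measured TCP pose, the force and the opening at its end, in the units of the state.
- bot.get_state(): the state, without advancing time (a new reading comes with each control period).
- bot.get_image(name): name is "scene" or "top" or "wrist"; returns a dict with "img" (420x560x3 uint8, red, green, blue), "depth" (420x560 float32, m along the optical axis (not along the pixel's ray), 0 where there is no reading), "fx", "fy", "cx", "cy" (pixels), "xyz" and "attitude" of the camera in the world; the wrist camera has in their place "tool_from_camera" (4x4, takes a point from camera to tool coordinates, whose origin is the TCP and whose axes are the flange's). Camera axes: x right, y up, looking along -z (the intrinsics and any distortion apply to the point x, -y, -z); pixel columns grow to the right and rows downward; lengths in m; the calibration is good to about 2 mm. A picture is of the moment at which its call begins: read the wrist's pose just before it.
- bot.finish_job(): hands the job in, once; it reports no verdict.
The state is a dict: "clock": time; "joint_positions": joint angles; "joint_vel": joint speeds; "joint_efforts": joint torques, N m; "ee_pos": TCP position; "orientation": TCP orientation; "contact_force": force on the tool from outside, world axes, zero at the start; "wrist_torque": the same for the moment, N m; "finger_gap": opening from 0.0 (shut) to 1.0 (fully open).
Only numpy, scipy, OpenCV 4.12 (cv2) and the standard library are available. Lean on these libraries where they do the work, as an engineer would, in place of code of your own. Each camera call takes 0.05 s, during which the arm holds its last target.

## Task

The tall plywood carrier packed with plaster casts has been pulled out of the row at the back of the gilder's bench. Push it back into its place, between the lidded case and the tin, until it stands square and right up against the timber back rail, then let it be. Push it with the fingertips low down on its base board, so that it slides without tipping: do not lift it, take hold of it or touch it higher up, do not let it rock over, and leave everything else where it stands.

Things in the scene. Friction and masses are not known exactly. Their poses are not given: they have to be found in the camera images.
- carrier: Tall narrow plywood tote packed with upright plaster casts, one rigid body, 1.3 to 2 kg, loose on the bench. Origin: centre of its underside; x: depth, towards the rail; y: width, to the left; z up. Base 100 mm deep, 180 wide. Plywood walls 70 mm deep rise to 130 mm, casts to 160, the gabled ends (y = -90 and 90 mm) to 240. Sliding it takes 6 to 15 N; pushed above about 70 mm it may tip.
- base_board (a point): Middle of the outer face of the carrier's near base board, where to push: 50 mm in front of the carrier's origin (x = -50 mm there), 20 mm above the bench; axes as the carrier's. The timber board is 180 mm long, 40 mm high and stands 15 mm proud of the plywood wall above it (the far side has one too).
- handle (a point): Middle of the carrier's dowel handle, a round bar 22 mm thick along y, 215 mm above the bench, between the gabled ends. Not to be touched in this job; axes as the carrier's.
- rail: Straight timber back rail, 660 mm long, 22 thick, 45 high, fixed to the bench. Origin: middle of its robot-side face, at bench level; x: square to it, away from the robot; y: along it, to the left. The carrier's place is in front of its middle, in the gap of 240 to 260 mm between case and tin. Home: carrier's origin at x = -50 mm, about y = 0 in this frame, its x axis along this x axis.
- case: A dark wooden lidded case with a brass catch, 114 mm square and 154 mm high, 1.3 kg, standing loose in the row just in front of the rail on one side of the gap (either side). Origin: centre of its underside. Must stay.
- tin: A round steel tin with paper label and wire bail, 110 mm across and 145 mm high, 1.2 kg, standing loose in the row just in front of the rail on the other side of the gap. Origin: centre of its underside. Must stay.
- tile: A square carved plaster tile, 95 mm wide and 28 mm high, lying on the tan gilder's cushion (200 x 240 mm, 28 mm high, fixed to the bench) to the right. Origin: centre of its underside. Must stay.
- cup: A small round blue cup, 68 mm across and 30 mm high, standing on the bench to the left. Origin: centre of its underside. Must stay.
Not all that is in view belongs to the job. What is meant by the carrier is not blue or orange, and is the larger of those in its own colour.

How it is judged:
By the outcome, as a careful person would: the job done as asked, in the order asked, and still so for the second after the job is handed in, with the robot touching nothing.
It also fails if it takes over 51 s, if anything falls off the work surface, if the arm or the gripper's body presses on something with over 40 N, if the wrist force passes 120 N, or if a joint passes its speed limit or range.

## Working session

There is one attempt and no reset: what is moved stays moved. The work goes in short steps, Python scripts to look and compute and a shell command to move; the robot and the scene stay as the last step left them, time stands still between calls to the robot, and variables do not carry over. Pictures are saved under pics/ and viewed, and the job is handed in when it is done.

```bash
mkdir -p pics; cat > h.py <<'E'
import numpy as np,cv2
from workcell import bot
def snap(n,f):
    d=bot.get_image(n); cv2.imwrite('pics/'+f+'.png',d['img'][:,:,::-1]); np.savez('pics/'+f+'.npz',**{k:np.array(v) for k,v in d.items()}); return d
def P(d,u,v):
    z=float(d['depth'][int(v),int(u)]); c=np.array([(u-d['cx'])/d['fx']*z,-(v-d['cy'])/d['fy']*z,-z])
    return np.array(d['xyz'])+np.array(d['attitude'])@c
E
python3 - <<'E'
from h import *
for n in('scene','top'):
    d=snap(n,n+'0'); print(n,d['fx'],d['fy'],d['cx'],d['cy'],d['xyz'],d['attitude'],[k for k in d])
s=bot.get_state();print(s['clock'],s['ee_pos'],s['orientation'],s['finger_gap'])
E
```

```text
scene 386.97730885453143 386.97730885453143 287.0190367501282 211.32807768674934 [ 0.83701991 -0.22525686  1.05755475] [[ 0.54061448 -0.78397246  0.30516088]
 [ 0.84126978  0.50333228 -0.19728602]
 [ 0.00106949  0.3633783   0.93164106]] ['img', 'depth', 'fx', 'fy', 'cx', 'cy', 'xyz', 'attitude']
top 525.5523944758634 525.5523944758634 285.2145574946975 199.8284544765064 [ 0.20756502 -0.03903841  1.71602938] [[ 0.07411812  0.9728118  -0.21941676]
 [-0.99724713  0.07277844 -0.01419381]
 [ 0.00216091  0.21986475  0.97552797]] ['img', 'depth', 'fx', 'fy', 'cx', 'cy', 'xyz', 'attitude']
0.1 [0.19857883 0.51237933 0.20443824] [[-9.32391721e-01  3.61448379e-01 -8.65219211e-04]
 [ 3.61449373e-01  9.32390093e-01 -1.75082308e-03]
 [ 1.73889656e-04 -1.94518589e-03 -9.99998093e-01]] 1.0017654932799258
```

View pics/scene0.png

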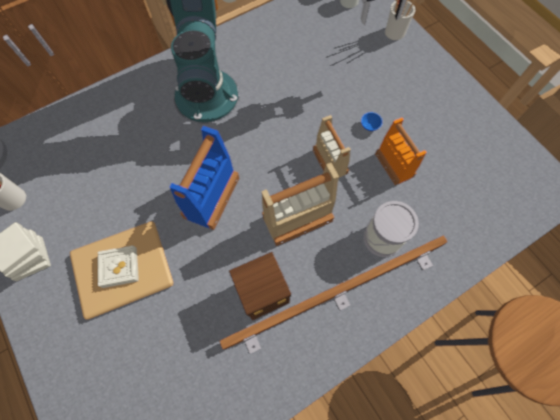

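View pics/top0.png

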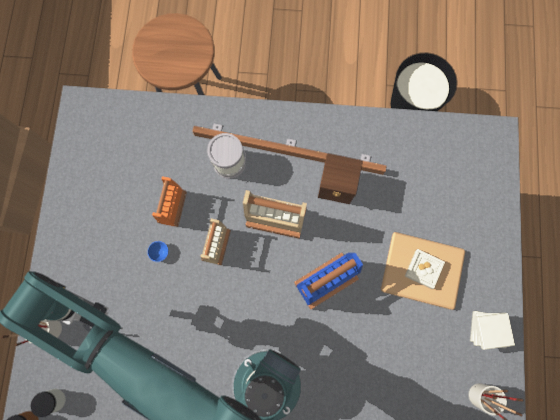

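The carrier is the larger natural-plywood tote: scene (300,208), top (275,213). The small natural one at top (214,242) and the blue and orange totes are decoys. The tin is at top (226,152), the case at (340,178), and the rail runs from (195,130) to (385,168). Next I'll take enlarged crops.

```bash
python3 - <<'E'
import cv2
a=cv2.imread('pics/top0.png')[110:290,140:400]; cv2.imwrite('pics/c1.png',cv2.resize(a,None,fx=3,fy=3,interpolation=cv2.INTER_CUBIC))
a=cv2.imread('pics/scene0.png')[100:350,210:460]; cv2.imwrite('pics/c2.png',cv2.resize(a,None,fx=2.4,fy=2.4,interpolation=cv2.INTER_CUBIC))
# orthographic maps
from h import *
for n in('scene','top'):
    d=np.load('pics/%s0.npz'%n); z=d['depth'];v,u=np.mgrid[:420,:560]
    c=np.stack([(u-d['cx'])/d['fx']*z,-(v-d['cy'])/d['fy']*z,-z],-1); X=c@d['attitude'].T+d['xyz']; np.save('pics/%s_X.npy'%n,X)
    m=(X[...,0]>.25)&(X[...,0]<.85)&(abs(X[...,1])<.4)&(z>0)
    print(n,np.median(X[...,2][m]))
    o=np.zeros((600,800,3),np.uint8); p=X[m];q=d['img'][m]
    s=np.argsort(p[:,2]);p=p[s];q=q[s]
    for a,b in zip(p,q): cv2.circle(o,(int(400-a[1]*1000),int((.85-a[0])*1000)),1,tuple(int(t) for t in b[::-1]),-1)
    cv2.imwrite('pics/ortho_%s.png'%n,o)
E
```

```text
scene 0.0017051496583261327
top 0.0003908661323641649
```

View pics/c1.png

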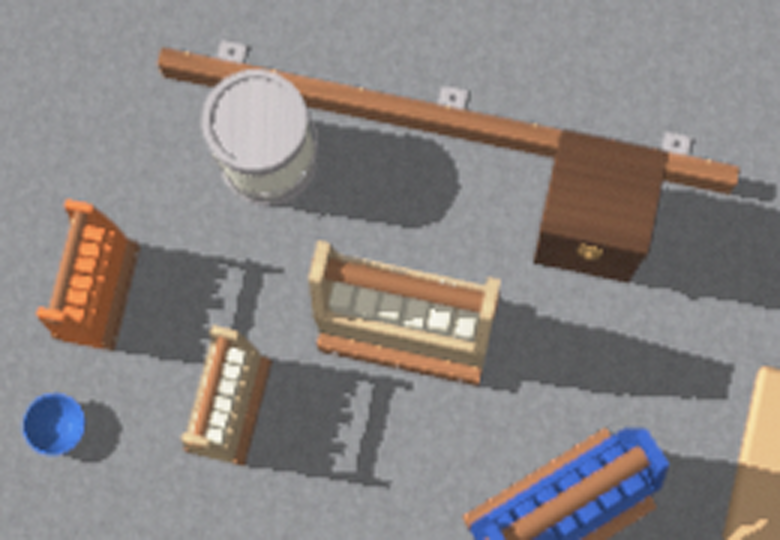

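View pics/ortho_scene.png

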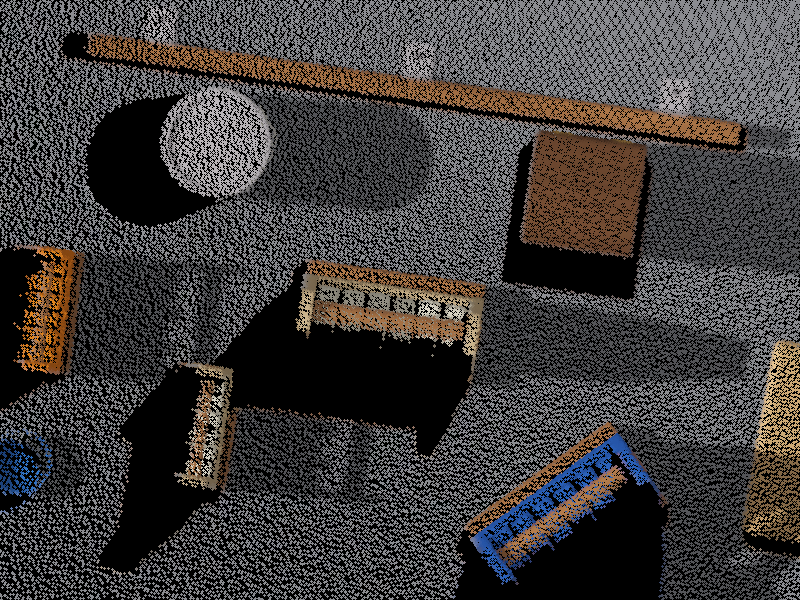

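View pics/ortho_top.png

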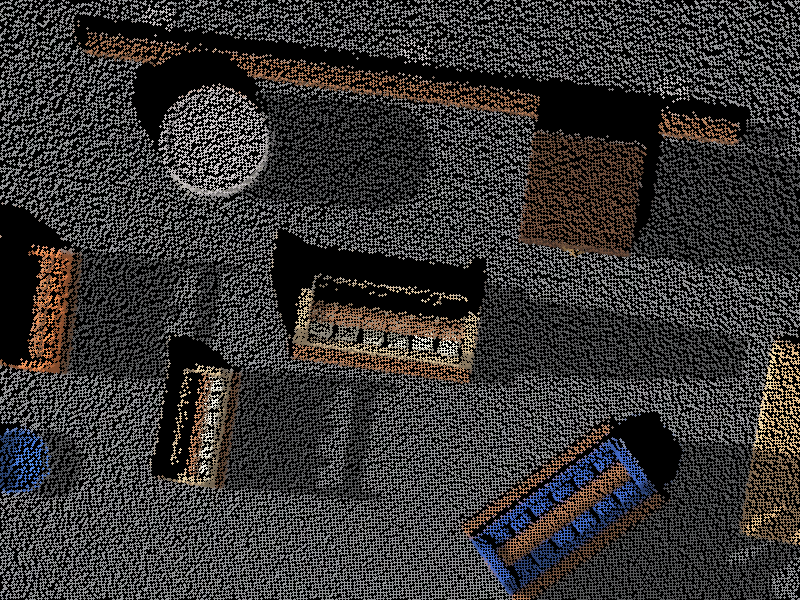

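Both ortho maps agree. Next I fit the lines for the rail, base boards, case and tin.

```bash
cat > fit.py <<'E'
from h import *
def pts(n,tag):
    d=np.load('pics/%s.npz'%tag); z=d['depth'];v,u=np.mgrid[:420,:560]
    c=np.stack([(u-d['cx'])/d['fx']*z,-(v-d['cy'])/d['fy']*z,-z],-1); X=c@d['attitude'].T+d['xyz']
    m=(z>0); return X[m],d['img'][m].astype(int)
def box(p,lo,hi): return np.all((p>lo)&(p<hi),1)
def rot(a): return np.array([[np.cos(a),-np.sin(a)],[np.sin(a),np.cos(a)]])
E
python3 - <<'E'
from fit import *
S,cs=pts('scene','scene0');T,ct=pts('top','top0')
def rect(nm,p):
    r=cv2.minAreaRect((p[:,:2]*1000).astype(np.float32)); print(nm,len(p),'rect',np.round(r[0],1),np.round(r[1],1),round(r[2],2),'z',np.round(np.percentile(p[:,2],[5,50,95]),4))
for nm,p in(('S',S),('T',T)):
    m=(p[:,2]>.039)&(p[:,2]<.052)&(p[:,0]>.68)&(p[:,0]<.85)&(abs(p[:,1])<.36)
    m&=abs(p[:,0]-(.757+ (p[:,1]-0)*.132))<.04
    rect(nm+' rail top',p[m])
    m=(p[:,2]>.03)&(p[:,2]<.05)&box(p,[.45,-.1,0],[.61,.12,.1]); rect(nm+' boards',p[m])
    m=(p[:,2]>.03)&(p[:,2]<.25)&box(p,[.45,-.1,0],[.61,.12,.3]); rect(nm+' carrier',p[m])
    m=(p[:,2]>.05)&(p[:,2]<.25)&box(p,[.45,-.1,0],[.61,.12,.3]); rect(nm+' upper',p[m])
    m=(p[:,2]>.149)&(p[:,2]<.16)&box(p,[.59,-.26,0],[.74,-.11,.3]); rect(nm+' case top',p[m])
    m=(p[:,2]>.13)&(p[:,2]<.16)&box(p,[.63,.1,0],[.80,.27,.3]); 
    print(nm,'tin',[np.round(x,4) for x in cv2.minEnclosingCircle((p[m][:,:2]).astype(np.float32))])
E
```

```text
S rail top 2233 rect [743.6 -11.5] [658.6  57.2] 82.04 z [0.0417 0.045  0.0482]
S boards 476 rect [530.3  11. ] [181.3  98.5] 80.66 z [0.0337 0.0398 0.0455]
S carrier 3542 rect [531.6  10.7] [183.5  97.9] 79.69 z [0.0391 0.1474 0.2366]
S upper 3066 rect [529.   10.9] [182.9  70.9] 81.28 z [0.0701 0.1523 0.238 ]
S case top 2354 rect [ 655.6 -183.5] [114.  114.7] 81.95 z [0.1519 0.1545 0.1571]
S tin [array([0.7077, 0.1853]), np.float64(0.0559)]
T rail top 803 rect [761.5 -13.1] [657.7  25.3] 82.05 z [0.0398 0.0441 0.0496]
T boards 309 rect [510.   15.1] [179.7  62.1] 81.89 z [0.0318 0.0388 0.0471]
T carrier 1935 rect [522.4  13.5] [183.8  87. ] 81.89 z [0.0368 0.145  0.2352]
T upper 1626 rect [526.1  12.7] [183.6  84.4] 84.36 z [0.073  0.1517 0.2372]
T case top 1032 rect [ 656.2 -182.3] [113.3 115.8] 82.04 z [0.1495 0.1529 0.1581]
T tin [array([0.7096, 0.1858]), np.float64(0.0559)]
```

```bash
python3 - <<'E'
from fit import *
S,cs=pts('scene','scene0');T,ct=pts('top','top0')
R=rot(np.radians(-7.96)); o=np.array([.762,-.013])
for nm,p in(('S',S),('T',T)):
    q=(p[:,:2]-o)@R
    m=(p[:,2]>.042)&(p[:,2]<.05)&(abs(q[:,1])<.4)&(abs(q[:,0])<.03); a=q[m]
    print(nm,'rail n pct',np.round(np.percentile(a[:,0],[2,50,98])*1000,1),'t',np.round(np.percentile(a[:,1],[.2,99.8])*1000,1))
    r=m&(q[:,1]<.33)&(abs(q[:,0])<.014); print(' slope deg',np.degrees(np.polyfit(q[r][:,1],q[r][:,0],1)[0]))
    print(' case',np.round(R.T@(np.array([.656,-.183])-o),4),'tin',np.round(R.T@(np.array([.709,.1856])-o),4))
    # carrier
    lo,hi=(.03,.05)
    for nm2,lo,hi in(('board',.034,.046),('plate',.06,.13),('ends',.17,.245)):
        m=(p[:,2]>lo)&(p[:,2]<hi)&(abs(q[:,1])<.16)&(q[:,0]>-.31)&(q[:,0]<-.14); a=q[m]
        bins=np.arange(-.1,.13,.02)
        print(nm2,'t',np.round(np.percentile(a[:,1],[.5,99.5])*1000,1),'n',np.round(np.percentile(a[:,0],[1,99])*1000,1))
        for b in bins:
            k=(a[:,1]>=b)&(a[:,1]<b+.02)
            if k.sum()>5: print('   %.2f'%(b+.01),k.sum(),np.round(np.percentile(a[k][:,0],[3,50,97])*1000,1))
E
```

```text
S rail n pct [-11.9  -1.    9.5] t [-329.1  326.5]
 slope deg -0.0037650747861049908
 case [-0.0814 -0.183 ] tin [-0.08    0.1893]
board t [-98.2 152.2] n [-297.5 -184.9]
   -0.09 57 [-280.4 -196.9 -185.9]
   -0.07 50 [-201.7 -193.2 -185.6]
   -0.05 47 [-201.3 -193.3 -185.1]
   -0.03 48 [-201.4 -193.4 -185.5]
   -0.01 43 [-200.9 -193.1 -185.8]
   0.01 43 [-201.  -194.1 -185.3]
   0.03 46 [-201.  -192.9 -185.7]
   0.05 46 [-201.3 -193.5 -185.4]
   0.07 48 [-200.7 -193.  -184.8]
plate t [-98.4 158.5] n [-307.4 -199.4]
   -0.09 129 [-266.1 -208.5 -200. ]
   -0.07 73 [-209.2 -201.1 -200.2]
   -0.05 88 [-249.6 -201.1 -199.7]
   -0.03 71 [-220.7 -200.9 -199.8]
   -0.01 89 [-246.2 -201.  -199.7]
   0.01 74 [-208.7 -200.7 -199.7]
   0.03 74 [-214.  -200.6 -199.6]
   0.05 77 [-216.9 -200.6 -199.3]
   0.07 62 [-209.8 -200.4 -199.6]
   0.09 7 [-201.  -200.4 -199.9]
ends t [-99.7  81.8] n [-257.5 -207.1]
   -0.09 235 [-256.3 -226.2 -207.3]
   -0.07 77 [-243.5 -231.9 -224.5]
   -0.05 78 [-244.2 -232.3 -224.7]
   -0.03 76 [-244.6 -231.2 -225. ]
   -0.01 77 [-243.4 -231.8 -224.3]
   0.01 74 [-244.1
[... 699 characters left out ...]
98.6]
   -0.09 29 [-269.6 -268.5 -225.7]
   -0.07 45 [-269.4 -267.8 -199.7]
   -0.05 53 [-269.3 -263.  -199.7]
   -0.03 56 [-269.6 -264.5 -199.5]
   -0.01 62 [-269.3 -264.5 -200.4]
   0.01 43 [-269.3 -267.6 -200.4]
   0.03 59 [-269.1 -264.5 -199.5]
   0.05 60 [-268.7 -263.4 -199.4]
   0.07 35 [-269.1 -267.5 -201. ]
ends t [-98.  83.] n [-261.4 -214.1]
   -0.09 106 [-261.4 -240.6 -216.8]
   -0.07 50 [-244.8 -236.  -224.2]
   -0.05 51 [-244.3 -236.4 -224.8]
   -0.03 52 [-244.6 -236.2 -224.1]
   -0.01 50 [-244.1 -236.1 -225. ]
   0.01 51 [-244.7 -234.6 -224. ]
   0.03 52 [-244.2 -236.1 -224.6]
   0.05 51 [-244.9 -235.7 -225. ]
   0.07 123 [-260.3 -239.2 -212.1]
   0.09 22 [-260.9 -244.  -217.3]
```

The carrier is already parallel to the rail. It sits 173 mm short, at rail y of about -7 mm. Before choosing how to push, I want to see the gripper body, since its 75 x 177 mm size could foul the plywood walls. I'll lift and move in front of the carrier, staying high.

```bash
python3 -m handwheel '[1,0,0,-32,0, 1,0,0,-32,0, 1,0,0,-32,0, 1,-23,-28,0,0, 1,-23,-28,0,0, 1,-23,-28,0,0, 1,-23,-28,0,0, 1,-23,-28,0,0, 1,-23,-28,0,0, 1,-23,-28,0,0]'
python3 -m handwheel '[1,-23,-28,0,0, 1,-23,-28,0,0, 1,-23,-28,0,0, 1,-23,-28,0,0, 1,-23,-28,0,0, 1,-23,-28,0,0, 1,-23,-28,0,0, 1,0,0,0,-0.115, 1,0,0,0,-0.116, 1,0,0,0,0]'
python3 - <<'E'
from h import *
for n in('scene','top'): snap(n,n+'1')
print(bot.get_state()['clock'])
w=snap('wrist','wrist1'); print(w['tool_from_camera'])
a=cv2.imread('pics/scene1.png')[40:260,130:400]; cv2.imwrite('pics/c3.png',cv2.resize(a,None,fx=2.6,fy=2.6,interpolation=cv2.INTER_CUBIC))
E
```

```text
clock: 0.93
ee_pos: [0.2779, 0.2702, 0.301]
orientation: [[-0.933, 0.361, -0.0], [0.361, 0.933, -0.0], [0.0, -0.0, -1.0]]
contact_force: [0.9, -0.6, 0.0]
finger_gap: 1.0
clock: 1.77
ee_pos: [0.3573, 0.03, 0.3009]
orientation: [[-0.99, 0.139, -0.001], [0.139, 0.99, 0.0], [0.001, 0.0, -1.0]]
contact_force: [0.1, 1.0, -0.1]
finger_gap: 0.999
1.8667
[[-2.28936141e-04  9.72183182e-01  2.34221708e-01  6.67865840e-02]
 [ 9.99999735e-01  3.84585392e-04 -6.18863946e-04 -5.91189435e-04]
 [-6.91727367e-04  2.34221504e-01 -9.72183012e-01 -1.78749055e-01]
 [ 0.00000000e+00  0.00000000e+00  0.00000000e+00  1.00000000e+00]]
```

View pics/c3.png

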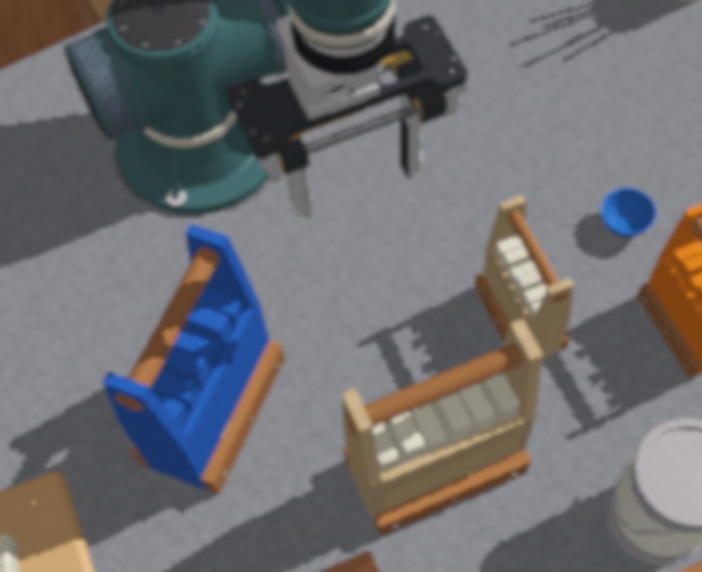

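View pics/wrist1.png

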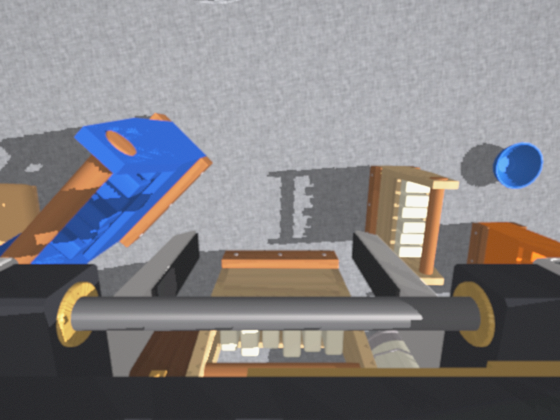

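View pics/top1.png

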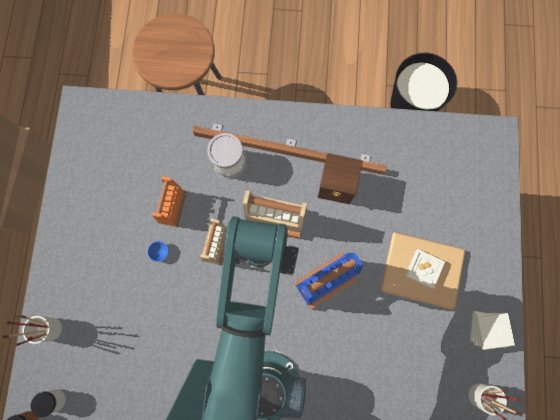

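The black gripper body is long along the jaw axis. I'll measure its profile in tool axes from the scene depth, along with the positions of the casts and gables in the carrier.

```bash
python3 - <<'E'
from fit import *
s=bot.get_state();Rt=np.array(s['orientation']);t=np.array(s['ee_pos'])
for n in('scene1','top1'):
    p,c=pts(n,n); q=(p-t)@Rt
    m=(abs(q[:,1])<.12)&(q[:,0]>-.09)&(q[:,0]<.09)&(q[:,2]<.015)&(q[:,2]>-.2); q=q[m]*1000
    print(n)
    for z in range(-190,10,10):
        k=(q[:,2]>=z)&(q[:,2]<z+10)
        if k.sum()>3: 
            a=q[k]; print(z,k.sum(),'x',np.round(np.percentile(a[:,0],[1,99])),'y',np.round(np.percentile(a[:,1],[1,99])), 'minx |y|>75:',np.round(a[abs(a[:,1])>75][:,0].min()) if (abs(a[:,1])>75).any() else '', 'mid',np.round(a[abs(a[:,1])<35][:,0].min()) if (abs(a[:,1])<35).any() else '')
# carrier upper profile n offset from near wall (n=-269)
R=rot(np.radians(-7.96)); o=np.array([.762,-.013])
for n in('scene0','top0'):
    p,c=pts(n,n); q=(p[:,:2]-o)@R; q=np.c_[(q[:,0]+.269),q[:,1]+.008,p[:,2]]*1000
    m=(abs(q[:,1])<95)&(q[:,0]>-30)&(q[:,0]<90)&(q[:,2]>20); q=q[m]
    print(n)
    for z in range(20,250,10):
        k=(q[:,2]>=z)&(q[:,2]<z+10); e=q[k&(abs(q[:,1])>82)]; i=q[k&(abs(q[:,1])<72)]
        print(z,'end',len(e),np.round(np.percentile(e[:,0],[2,98])) if len(e)>3 else '','mid',len(i),np.round(np.percentile(i[:,0],[2,98])) if len(i)>3 else '')
E
```

```text
scene1
-190 228 x [-37.  32.] y [-43.  14.] minx |y|>75:  mid -38.0
-180 60 x [-35.  23.] y [-44.  14.] minx |y|>75:  mid -36.0
-170 41 x [-22.  18.] y [-43.   5.] minx |y|>75:  mid -22.0
-160 115 x [-22.  14.] y [-43.  14.] minx |y|>75:  mid -22.0
-150 716 x [-33.  31.] y [-90.  84.] minx |y|>75: -34.0 mid -25.0
-140 814 x [-35.  32.] y [-91.  85.] minx |y|>75: -36.0 mid -25.0
-130 239 x [-35.  16.] y [-87.  82.] minx |y|>75: -36.0 mid -23.0
-120 331 x [-35.  20.] y [-82.  74.] minx |y|>75: -35.0 mid -30.0
-110 110 x [-35.  22.] y [-83.  77.] minx |y|>75: -35.0 mid -28.0
-100 13 x [-32.   4.] y [-77.  75.] minx |y|>75: -32.0 mid 
-90 11 x [-12.  10.] y [45. 52.] minx |y|>75:  mid 
-80 18 x [-11.  10.] y [-41.  56.] minx |y|>75:  mid 
-70 44 x [-12.   5.] y [-62.  56.] minx |y|>75:  mid 
-60 45 x [-11.   7.] y [-62.  55.] minx |y|>75:  mid 
-50 40 x [-11.   8.] y [-62.  55.] minx |y|>75:  mid 
-40 38 x [-11.   6.] y [-62.  55.] minx |y|>75:  mid 
-30 43 x [-11.   7.] y [-62.  55.] minx |y|>75:  mid 
-20 38 x [-11.   7.] y [-62.  54.] minx |y|>75:  mid 
-10 27 x [-11.   7.] y [-58.  5
[... 1278 characters left out ...]
] mid 150 [-15.   1.]
40 end 10 [-14.   1.] mid 97 [-15.   4.]
50 end 3  mid 24 [-7. 33.]
60 end 1  mid 27 [-1. 40.]
70 end 4 [-0.  1.] mid 30 [-0. 40.]
80 end 1  mid 31 [-0. 32.]
90 end 6 [-0. 27.] mid 33 [-1. 41.]
100 end 2  mid 33 [-0. 43.]
110 end 4 [-1.  1.] mid 39 [-0. 43.]
120 end 4 [-0.  2.] mid 190 [-0. 70.]
130 end 7 [0. 4.] mid 106 [-0. 69.]
140 end 3  mid 141 [10. 37.]
150 end 4 [3. 6.] mid 180 [11. 60.]
160 end 10 [4. 9.] mid 34 [12. 34.]
170 end 4 [6. 8.] mid 0 
180 end 6 [7. 9.] mid 0 
190 end 6 [ 9. 12.] mid 0 
200 end 7 [10. 13.] mid 0 
210 end 7 [11. 28.] mid 120 [24. 46.]
220 end 11 [12. 44.] mid 243 [25. 44.]
230 end 58 [14. 54.] mid 5 [30. 34.]
240 end 24 [16. 53.] mid 0
```

With the tool vertical, the body is 97 mm above the tips and reaches past the finger in every direction, and the board is only 15 mm proud. If I push across the width, the body would hit the gables.

The workable pose has the jaw axis along the push, pressing with the back of the open front finger. The tip would be about 36 mm up, so the body clears the 130 mm wall and stays outside the casts and between the gables. I'll rotate the gripper and measure this precisely.

```bash
python3 -c "
from h import *
print(bot.get_state()['joint_positions'])"
python3 -m handwheel '[1,0,0,0,0.12, 1,0,0,0,0.12, 1,0,0,0,0.12, 1,0,0,0,0.12, 1,0,0,0,0.12, 1,0,0,0,0.12, 1,0,0,0,0.12]'
python3 -m handwheel '[1,0,0,0,0.12, 1,0,0,0,0.12, 1,0,0,0,0.12, 1,0,0,0,0.12, 1,0,0,0,0.12, 1,0,0,0,0.12, 1,0,0,0,0.011, 1,0,0,0,0, 1,0,0,0,0]'
python3 - <<'E'
from fit import *
snap('scene','scene2');snap('top','top2')
s=bot.get_state();Rt=np.array(s['orientation']);t=np.array(s['ee_pos']);print(s['joint_positions'],t,s['clock'])
for n in('scene2',):
    p,c=pts(n,n); q=(p-t)@Rt
    m=(abs(q[:,1])<.12)&(q[:,0]>-.09)&(q[:,0]<.09)&(q[:,2]<.015)&(q[:,2]>-.2); q=q[m]*1000
    for z in range(-190,10,5):
        k=(q[:,2]>=z)&(q[:,2]<z+5)
        if k.sum()>3: 
            a=q[k]; print(z,k.sum(),'x',np.round(np.percentile(a[:,0],[1,99])),'y',np.round(np.percentile(a[:,1],[1,50,90,99]),1))
a=cv2.imread('pics/scene2.png')[40:260,130:400]; cv2.imwrite('pics/c4.png',cv2.resize(a,None,fx=2.6,fy=2.6,interpolation=cv2.INTER_CUBIC))
E
```

```text
[-7.15631386e-02 -3.40549116e-01  1.56271639e+00  1.40672339e-04
  1.91976259e+00 -1.50149955e+00]
clock: 2.5
ee_pos: [0.3572, 0.0317, 0.3014]
orientation: [[-0.553, 0.833, 0.0], [0.833, 0.553, 0.0], [0.0, 0.0, -1.0]]
contact_force: [0.9, 1.4, -0.4]
finger_gap: 0.996
clock: 3.25
ee_pos: [0.3573, 0.0313, 0.3015]
orientation: [[0.136, 0.991, 0.0], [0.991, -0.136, 0.0], [0.0, 0.0, -1.0]]
contact_force: [-0.1, -0.1, 0.4]
finger_gap: 1.002
[-7.16171851e-02 -3.40554626e-01  1.56232354e+00  8.90590750e-05
  1.91976102e+00  6.58018991e-02] [0.3572986  0.03114232 0.30147398] 3.35
-190 38 x [-38.  26.] y [-39.   -5.5  35.9  37.4]
-185 16 x [-35. -31.] y [-30.1   9.5  16.2  16.5]
-180 6 x [-35. -26.] y [-32.   15.   17.6  17.7]
-170 8 x [-20.  22.] y [12.8 16.8 17.8 18.7]
-165 24 x [-21.  22.] y [ 7.5 16.2 17.3 18.2]
-160 37 x [-21.  22.] y [ 1.9 11.5 17.1 17.9]
-155 46 x [-23.  21.] y [-3.4 11.2 16.8 17.6]
-150 51 x [-24.  19.] y [-6.4 10.8 16.8 17.6]
-145 510 x [-34.  31.] y [-84.7  62.4  84.7  88.4]
-140 371 x [-35.  30.] y [-83.8  62.2  87.6  89.5]
-135 128 x [-35.  27.] y [-72.6  30.6  88.
[... 385 characters left out ...]
57.1 -52.7 -49.1 -47.8]
-70 4 x [-9.  7.] y [-46.7  59.1  59.9  59.9]
-65 14 x [-11.   7.] y [-47.9  58.8  59.9  60.2]
-60 15 x [-11.   7.] y [-33.   59.   59.8  60. ]
-55 14 x [-11.   4.] y [-46.4  58.9  60.5  60.8]
-50 12 x [-11.   8.] y [-35.5  58.8  59.8  60. ]
-45 14 x [-11.   6.] y [51.6 59.  60.  60.2]
-40 18 x [-11.   8.] y [-48.5  58.5  60.   60.5]
-35 14 x [-11.   6.] y [-55.5  58.5  59.7  59.8]
-30 19 x [-11.   7.] y [-57.3  57.8  59.1  59.8]
-25 18 x [-11.   7.] y [-56.2  57.   59.2  59.8]
-20 20 x [-11.   6.] y [-52.5  58.   60.1  60.2]
-15 16 x [-11.   7.] y [-52.8  55.6  59.1  59.7]
-10 11 x [-11.   3.] y [-55.4 -47.1  57.6  58.7]
-5 5 x [-11.   7.] y [-50.5 -47.9 -47.2 -47. ]
```

View pics/c4.png

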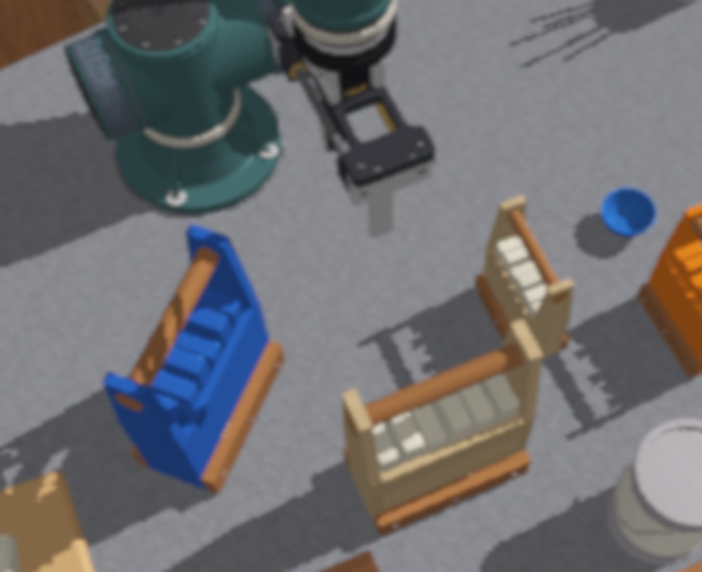

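The front finger back is at y = 59.5. The lower blocks reach y = 81 at 97–120 mm above the tip, and the body reaches 88.5 from about 122 mm. Before settling the height I need the real cast tops and near edges, because a 36 mm tip height puts that body edge at about 158 mm.

```bash
python3 - <<'E'
from fit import *
R=rot(np.radians(-7.96)); o=np.array([.762,-.013])
def rel(p):
    q=(p[:,:2]-o)@R; return np.c_[(q[:,0]+.269),q[:,1]+.008,p[:,2]]*1000
d=np.load('pics/wrist1.npz');z=d['depth'];v,u=np.mgrid[:420,:560]
c=np.stack([(u-d['cx'])/d['fx']*z,-(v-d['cy'])/d['fy']*z,-z],-1)[z>0]
Tc=d['tool_from_camera'];q=c@Tc[:3,:3].T+Tc[:3,3]
Rt=np.array([[-.99,.139,-.001],[.139,.99,0],[.001,0,-1]]);W=q@Rt.T+np.array([.3573,.0302,.3009])
sets={'top0':pts('t','top0')[0],'scene0':pts('s','scene0')[0],'wrist':W}
for n,p in sets.items():
    q=rel(p); print(n)
    for lo,hi in((-25,-12),(-12,-2),(-2,4),(4,8),(8,10),(10,12),(12,14),(14,18),(18,24)):
        r=[]
        for y in range(-80,80,20):
            k=(q[:,0]>=lo)&(q[:,0]<hi)&(q[:,1]>=y)&(q[:,1]<y+20)&(q[:,2]<200)
            r.append('%d/%d'%(np.percentile(q[k][:,2],95),k.sum()) if k.sum()>1 else '-')
        print((lo,hi),r)
E
```

```text
top0
(-25, -12) ['41/35', '39/35', '42/35', '37/35', '39/36', '38/33', '41/34', '39/37']
(-12, -2) ['45/20', '44/19', '45/19', '44/19', '45/19', '43/21', '45/19', '43/17']
(-2, 4) ['137/43', '131/45', '132/39', '129/41', '128/41', '129/41', '129/41', '133/42']
(4, 8) ['171/11', '131/6', '132/7', '133/8', '132/10', '134/10', '133/8', '165/11']
(8, 10) ['187/8', '129/4', '129/4', '142/6', '129/3', '134/2', '144/5', '180/4']
(10, 12) ['148/5', '142/6', '156/11', '147/7', '161/11', '153/10', '155/8', '154/4']
(12, 14) ['146/3', '154/9', '161/4', '145/4', '159/6', '161/4', '151/5', '164/12']
(14, 18) ['152/5', '164/10', '160/8', '146/7', '165/11', '161/8', '157/8', '181/13']
(18, 24) ['151/11', '159/8', '162/10', '149/12', '162/12', '160/12', '154/13', '192/17']
scene0
(-25, -12) ['-', '-', '-', '-', '-', '-', '-', '-']
(-12, -2) ['-', '-', '-', '-', '-', '-', '-', '-']
(-2, 4) ['-', '-', '-', '-', '-', '-', '-', '-']
(4, 8) ['-', '-', '-', '-', '-', '-', '-', '-']
(8, 10) ['-', '-', '-', '-', '-', '-', '-', '-']
(10, 12) ['-', '-', '-', '-', '-', '-', '-', '-']
(12, 14) ['-', '-', '-', '-', '-', '-', '-', '197/2']
(14, 18) ['-', '139/4', '-', '-', '134/3', '-', '138/2', '-']
(18, 24) ['149/5', '158/9', '158/8', '149/13', '148/6', '152/7', '157/10', '156/7']
wrist
(-25, -12) ['39/214', '39/213', '39/216', '39/213', '39/213', '39/216', '39/211', '38/222']
(-12, -2) ['40/79', '40/79', '40/80', '40/78', '40/78', '40/76', '40/81', '40/76']
(-2, 4) ['119/412', '119/413', '119/415', '118/415', '118/411', '119/416', '119/411', '119/415']
(4, 8) ['190/18', '-', '-', '-', '-', '-', '-', '185/2']
(8, 10) ['199/33', '-', '-', '-', '-', '-', '-', '197/11']
(10, 12) ['198/9', '-', '-', '-', '-', '-', '-', '199/10']
(12, 14) ['197/9', '-', '-', '-', '-', '-', '-', '197/11']
(14, 18) ['198/22', '-', '-', '-', '-', '-', '-', '197/27']
(18, 24) ['198/40', '-', '-', '-', '160/7', '-', '-', '198/44']
```

```bash
python3 - <<'E'
import cv2
a=cv2.imread('pics/top2.png')[170:260,220:330]; cv2.imwrite('pics/c5.png',cv2.resize(a,None,fx=6,fy=6,interpolation=cv2.INTER_CUBIC))
a=cv2.imread('pics/wrist1.png')[240:380,180:400]; cv2.imwrite('pics/c6.png',cv2.resize(a,None,fx=3.5,fy=3.5,interpolation=cv2.INTER_CUBIC))
E
```

```text
(no output)
```

View pics/c6.png

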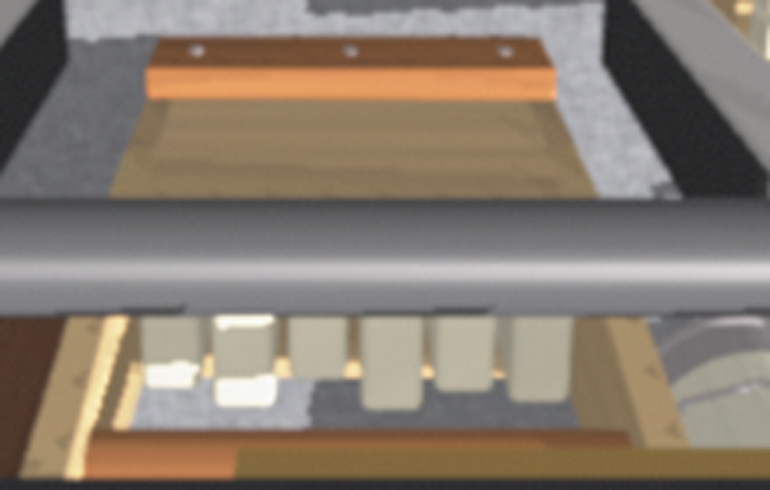

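```bash
python3 - <<'E'
from fit import *
s=bot.get_state();Rt=np.array(s['orientation']);t=np.array(s['ee_pos'])
p,c=pts('','scene2'); q=(p-t)@Rt*1000
m=(q[:,1]>50)&(q[:,1]<95)&(abs(q[:,0])<45)&(q[:,2]>-160)&(q[:,2]<15); q=q[m]
k=q[:,1]>84; print('wide z', np.round(np.sort(q[k][:,2])[::-1][:25],1), np.percentile(q[k][:,1],[50,90]))
k=(q[:,1]>75)&(q[:,1]<83.5); print('block z',np.round(np.sort(q[k][:,2])[::-1][:12],1))
k=(q[:,1]<65)&(q[:,2]>-30); a=q[k];a=a[np.argsort(a[:,2])]; print('finger',np.round(a[::-1][:40],0).tolist())
k=(q[:,1]>75)&(q[:,2]<-100)&(q[:,2]>-150);a=q[k];i=np.argsort(-a[:,2]);print(np.round(a[i][::4,1:],0).astype(int).tolist())
E
```

```text
wide z [-120.5 -121.  -121.3 -121.4 -121.8 -121.8 -121.9 -121.9 -122.  -122.2
 -122.3 -122.6 -122.6 -122.7 -122.9 -123.  -123.  -123.4 -123.4 -123.4
 -123.6 -123.7 -123.7 -123.9 -124. ] [87.10264849 88.58907628]
block z [-96.1 -96.2 -98.7 -98.8 -98.9 -99.  -99.1 -99.4 -99.4 -99.4 -99.5 -99.6]
finger [[-10.0, 52.0, -6.0], [4.0, 59.0, -10.0], [-5.0, 58.0, -10.0], [-8.0, 59.0, -10.0], [-10.0, 59.0, -11.0], [-10.0, 53.0, -11.0], [7.0, 58.0, -11.0], [2.0, 59.0, -12.0], [-4.0, 60.0, -12.0], [-1.0, 59.0, -13.0], [4.0, 59.0, -14.0], [2.0, 58.0, -14.0], [-10.0, 53.0, -15.0], [-3.0, 59.0, -15.0], [7.0, 59.0, -16.0], [-9.0, 60.0, -16.0], [3.0, 57.0, -17.0], [-8.0, 58.0, -17.0], [-1.0, 59.0, -17.0], [-11.0, 60.0, -17.0], [-3.0, 59.0, -18.0], [-6.0, 60.0, -18.0], [4.0, 59.0, -18.0], [-10.0, 59.0, -19.0], [-7.0, 58.0, -19.0], [5.0, 58.0, -20.0], [7.0, 59.0, -21.0], [-0.0, 59.0, -21.0], [-6.0, 59.0, -21.0], [-3.0, 59.0, -22.0], [7.0, 58.0, -23.0], [-10.0, 59.0, -23.0], [-11.0, 56.0, -23.0], [2.0, 60.0, -25.0], [-8.0, 59.0, -25.0], [-10.0, 58.0, -25.0], [-11.0, 55.0, -25.0], [3.0, 58.0, -25.0], [-6.
[... 802 characters left out ...]
36], [87, -136], [87, -137], [88, -137], [88, -137], [87, -138], [89, -138], [88, -138], [81, -139], [86, -139], [88, -139], [80, -139], [87, -139], [89, -139], [77, -139], [83, -139], [80, -139], [85, -140], [75, -140], [84, -140], [83, -140], [78, -140], [86, -140], [83, -140], [78, -140], [82, -140], [77, -140], [84, -140], [89, -140], [78, -140], [77, -140], [85, -140], [77, -140], [82, -140], [87, -140], [76, -141], [89, -141], [81, -141], [88, -141], [79, -141], [88, -141], [81, -141], [83, -141], [85, -141], [81, -141], [82, -141], [77, -141], [76, -141], [81, -141], [80, -142], [87, -142], [80, -142], [84, -142], [76, -142], [87, -142], [80, -142], [78, -142], [89, -142], [81, -143]]
```

```bash
python3 - <<'E'
from fit import *
p,c=pts('','scene1')
Rt=np.array([[-.99,.139,-.001],[.139,.99,0],[.001,0,-1]]).astype(float);t=np.array([.3573,.0300,.3009])
q=(p-t)@Rt*1000
m=(abs(q[:,1])<70)&(abs(q[:,0])<20)&(q[:,2]>-40)&(q[:,2]<12);q=q[m]
for sgn in(-1,1):
  a=q[q[:,1]*sgn>30]; a=a[np.argsort(-a[:,2])]
  print(np.round(a,0).astype(int).tolist()[:90])
d1=cv2.imread('pics/scene1.png');d2=cv2.imread('pics/scene2.png')
print(d1.shape)
A=cv2.resize(d1[80:130,230:300],None,fx=8,fy=8,interpolation=cv2.INTER_NEAREST);B=cv2.resize(d2[90:140,255:305],None,fx=8,fy=8,interpolation=cv2.INTER_NEAREST)
cv2.imwrite('pics/f12.png',np.hstack([A[:400,:400],B[:400,:400]]))
E
```

```text
[[-9, -50, -2], [-8, -57, -4], [-9, -55, -5], [-9, -50, -5], [-11, -53, -6], [-8, -54, -7], [-9, -52, -7], [-8, -49, -8], [-9, -52, -10], [-7, -49, -10], [-7, -56, -11], [0, -60, -11], [-6, -61, -12], [-11, -57, -13], [-10, -60, -13], [-10, -54, -13], [4, -61, -15], [-8, -49, -16], [-10, -59, -16], [-10, -52, -16], [-8, -58, -17], [-10, -54, -17], [-9, -51, -18], [4, -61, -18], [-10, -56, -19], [-3, -61, -19], [-8, -56, -20], [-9, -61, -20], [-9, -58, -22], [-11, -54, -23], [-9, -60, -23], [-7, -50, -23], [-10, -51, -23], [9, -60, -23], [-9, -55, -24], [-3, -60, -24], [-11, -54, -26], [1, -61, -26], [-10, -58, -27], [-10, -60, -28], [2, -60, -28], [-11, -53, -29], [-9, -57, -29], [-9, -50, -29], [-8, -54, -29], [-10, -55, -30], [-9, -52, -30], [-9, -59, -30], [-6, -61, -31], [5, -61, -32], [-9, -50, -32], [-9, -57, -33], [-8, -49, -35], [-10, -59, -35], [-11, -52, -36], [-10, -55, -36], [-7, -49, -37], [-10, -57, -37], [-9, -52, -38], [-2, -61, -38], [3, -61, -38], [-9, -54, -39], [-10, -59, -40], [-10, -61, -40]]
[[8, 46, -2], [-5, 45, -2], [-10, 48, -3], [-9, 46, -3], [-9, 51, -4],
[... 441 characters left out ...]
53, -20], [-10, 51, -20], [-10, 56, -21], [-9, 48, -21], [-5, 45, -21], [1, 45, -22], [-9, 53, -22], [-9, 46, -22], [-3, 46, -23], [5, 45, -24], [-10, 51, -24], [-8, 46, -24], [1, 45, -25], [-9, 53, -25], [-10, 55, -26], [-8, 51, -26], [6, 45, -26], [-10, 48, -26], [-9, 56, -27], [-8, 46, -28], [-5, 45, -29], [-10, 48, -29], [0, 45, -30], [6, 45, -30], [-8, 49, -30], [-10, 53, -31], [-8, 46, -31], [-4, 45, -31], [-10, 50, -32], [-10, 55, -32], [1, 45, -33], [-10, 53, -33], [-8, 56, -34], [-10, 50, -35], [-8, 54, -35], [1, 46, -35], [-8, 46, -35], [-5, 45, -35], [7, 45, -36], [-8, 51, -36], [-8, 56, -37], [-11, 47, -38], [2, 46, -38], [-5, 45, -39], [-8, 46, -39], [-9, 53, -40]]
(420, 560, 3)
```

View pics/f12.png

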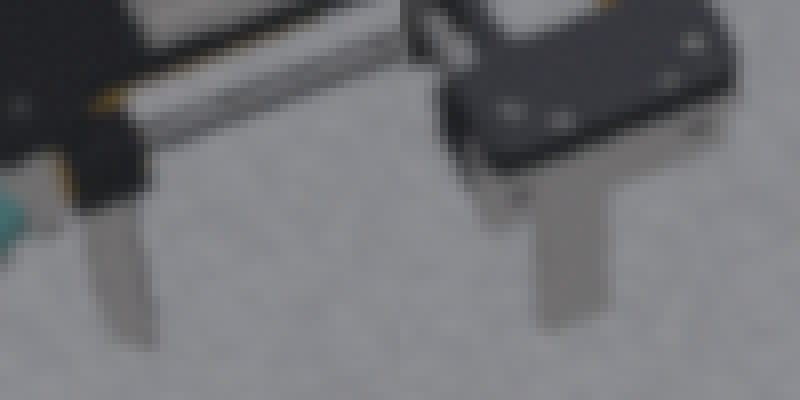

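The depth shows the last 10 mm of the finger back is chamfered. So with a strictly vertical tool, the body meets the wall or casts before a finger is properly on the board, and the tool has to lean back a little.

The rows cannot command a tilt directly. Poses beyond reach are only "approached", though, and the next row starts from where the last one left off. I'll test in free air whether the tool leans at the reach limit.

```bash
python3 -m handwheel '[1,0,40,-20,0, 1,0,40,-20,0, 1,0,40,-20,0, 1,0,40,-20,0, 1,0,40,-20,0, 1,0,40,0,0, 1,0,40,0,0, 1,0,40,0,0]'
python3 -m handwheel '[1,0,40,0,0, 1,0,40,0,0, 1,0,40,0,0,1,0,40,0,0]'; python3 -c "
from h import *
print(bot.get_state()['joint_positions'])"
```

```text
clock: 4.02
ee_pos: [0.6625, -0.0117, 0.3949]
orientation: [[0.138, 0.99, 0.001], [0.99, -0.138, -0.0], [0.0, 0.001, -1.0]]
contact_force: [1.2, -1.0, 2.0]
finger_gap: 1.003
clock: 4.35
ee_pos: [0.7696, -0.0321, 0.347]
orientation: [[0.138, 0.99, 0.036], [0.99, -0.138, -0.0], [0.005, 0.036, -0.999]]
contact_force: [-0.0, 0.5, 0.2]
finger_gap: 1.001
[-0.11710465  0.69048827  0.28121353  0.00474342  2.13406481  0.02378835]
```

It leans: the tool z axis is now 2° outward, which is the direction I need. I'll keep pressing outward to build up about 15°.

```bash
python3 -m handwheel '[1,0,40,0,0, 1,0,40,0,0, 1,0,40,0,0, 1,0,40,0,0, 1,0,40,0,0, 1,0,40,0,0]'; python3 -c "
from h import *
print(bot.get_state()['joint_positions'])"
```

```text
clock: 4.85
ee_pos: [0.8655, -0.0572, 0.2875]
orientation: [[0.136, 0.973, 0.188], [0.991, -0.137, -0.009], [0.016, 0.187, -0.982]]
contact_force: [0.9, 0.5, 0.2]
finger_gap: 1.001
[-0.13790459  0.77842524  0.27524085  0.01730673  1.89962823  0.0076042 ]
```

```bash
python3 -m handwheel '[1,-15,38,0,0, 1,-15,38,0,0,1,0,0,0,0]'
```

```text
clock: 5.1
ee_pos: [0.8878, -0.0966, 0.272]
orientation: [[0.14, 0.963, 0.23], [0.99, -0.141, -0.016], [0.017, 0.23, -0.973]]
contact_force: [-0.1, -0.5, -1.7]
finger_gap: 1.004
```

```bash
python3 -m handwheel '[1,-12,39,0,0, 1,-12,39,0,0,1,0,0,0,0]'
```

```text
clock: 5.35
ee_pos: [0.9096, -0.1227, 0.2653]
orientation: [[0.139, 0.949, 0.282], [0.99, -0.138, -0.022], [0.019, 0.283, -0.959]]
contact_force: [-0.5, -0.4, -0.0]
finger_gap: 1.001
```

The lean is 16.5° outward, at azimuth -4.5° against -8° wanted, which is good enough. The body now stays about 14 mm clear of the wall. Next I move back in front of the carrier, high up, and turn the jaws across the push so both fingertips push.

```bash
python3 -m handwheel '[1,6,-30,-20,0, 1,6,-30,-20,0, 1,6,-30,-20,0, 1,6,-30,-20,0, 1,6,-30,-20,0, 1,6,-30,-20,0, 1,6,-30,-20,0]'
python3 -m handwheel '[1,6,-36,-9,0, 1,6,-36,-9,0, 1,6,-36,-9,0, 1,6,-36,-9,0, 1,6,-36,-9,0, 1,6,-36,-9,0, 1,6,-36,-9,0,1,0,0,0,0]'
```

```text
clock: 5.93
ee_pos: [0.6743, -0.0455, 0.344]
orientation: [[0.135, 0.949, 0.285], [0.991, -0.135, -0.019], [0.02, 0.285, -0.958]]
contact_force: [0.3, 0.5, 0.2]
finger_gap: 1.001
clock: 6.6
ee_pos: [0.4202, 0.0323, 0.3344]
orientation: [[0.132, 0.948, 0.289], [0.991, -0.133, -0.018], [0.021, 0.288, -0.957]]
contact_force: [0.8, 0.1, -0.8]
finger_gap: 0.998
```

```bash
python3 -m handwheel '[1,0,0,0,-0.12, 1,0,0,0,-0.12, 1,0,0,0,-0.12, 1,0,0,0,-0.12, 1,0,0,0,-0.12, 1,0,0,0,-0.12, 1,0,0,0,-0.12]'
python3 -m handwheel '[1,0,0,0,-0.12, 1,0,0,0,-0.12, 1,0,0,0,-0.12, 1,0,0,0,-0.12, 1,0,0,0,-0.12, 1,0,0,0,-0.12, 1,0,0,0,-0.011, 1,0,0,0,0]'
python3 - <<'E'
from h import *
s=bot.get_state();t=np.array(s['ee_pos']);Rt=np.array(s['orientation']);print(np.round(Rt,4).tolist(),s['joint_positions'])
a=np.radians(-7.96);R=np.array([[np.cos(a),-np.sin(a)],[np.sin(a),np.cos(a)]])
for n,z in((-.345,.06),(-.345,.03)):
    w=np.r_[np.array([.762,-.013])+R@[n,-.008],z]; print(w,'tool mm',np.round(Rt.T@(w-t)*1000,1))
print('lateral ang',np.degrees(np.arctan2(Rt[1,1],Rt[0,1])),'rail frame dir in tool', np.round(Rt.T@np.r_[R[:,0],0],4))
E
```

```text
clock: 7.18
ee_pos: [0.4253, 0.0305, 0.3325]
orientation: [[-0.621, 0.73, 0.286], [0.758, 0.652, -0.02], [-0.201, 0.204, -0.958]]
contact_force: [0.2, 0.1, -0.1]
finger_gap: 0.996
clock: 7.85
ee_pos: [0.4255, 0.0303, 0.3324]
orientation: [[-0.948, 0.138, 0.286], [0.138, 0.99, -0.02], [-0.286, 0.02, -0.958]]
contact_force: [-0.3, -0.4, -0.2]
finger_gap: 1.001
[[-0.9484, 0.1377, 0.2857], [0.1377, 0.9903, -0.02], [-0.2857, 0.0204, -0.9581]] [-0.05961651 -0.40484601  1.57339973 -0.00296824  1.6825724  -1.49005842]
[0.41921623 0.02685328 0.06      ] tool mm [ 83.3  -9.8 259.2]
[0.41921623 0.02685328 0.03      ] tool mm [ 91.8 -10.4 288. ]
lateral ang 82.08496051793762 rail frame dir in tool [-9.583e-01 -8.000e-04  2.857e-01]
```

The pose is now excellent: the jaws are parallel to the rail to within 0.05°. Descending in front of the base board.

```bash
python3 -m handwheel '[1,10,-1,32,0, 1,10,-1,32,0, 1,10,-1,32,0, 1,10,-1,32,0, 1,10,-1,32,0, 1,10,-1,32,0, 1,10,-1,32,0, 1,12,-1,35,0, 1,0,0,0,0]'
python3 - <<'E'
from h import *
snap('scene','scene3');snap('top','top3')
s=bot.get_state();t=np.array(s['ee_pos']);Rt=np.array(s['orientation']);a=np.radians(-7.96);R=np.array([[np.cos(a),-np.sin(a)],[np.sin(a),np.cos(a)]])
print(t,'rail frame',R.T@(t[:2]-[.762,-.013]),np.round(Rt,3).tolist())
w=np.r_[np.array([.762,-.013])+R@[-.32,-.008],.018]; print(w,'tool mm',np.round(Rt.T@(w-t)*1000,1))
a=cv2.imread('pics/scene3.png')[40:260,150:420]; b=cv2.imread('pics/top3.png')[160:340,180:400]
cv2.imwrite('pics/c7.png',np.hstack([cv2.resize(a,(400,326)),cv2.resize(b,(398,326))]))
E
```

```text
clock: 8.6
ee_pos: [0.4125, 0.0285, 0.0501]
orientation: [[-0.954, 0.139, 0.267], [0.139, 0.99, -0.019], [-0.267, 0.019, -0.964]]
contact_force: [-2.2, 0.5, -1.3]
finger_gap: 1.004
[0.41973362 0.02793881 0.05940476] rail frame [-0.34463792 -0.00685328] [[-0.949, 0.138, 0.283], [0.137, 0.99, -0.02], [-0.283, 0.02, -0.959]]
[0.44397535 0.02339123 0.018     ] tool mm [-11.9  -2.   46.7]
```

View pics/c7.png

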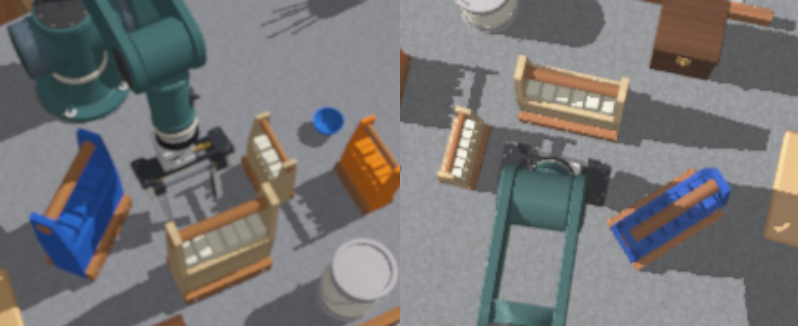

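The gripper stands clear in front of the carrier, with the small tote, blue tote and neighbours all clear. I'll lower slowly to tip height.

```bash
python3 -m handwheel '[1,-1.5,-0.3,6,0, 1,-1.5,-0.3,6,0, 1,-1.5,-0.3,6,0, 1,-1.5,-0.3,6,0, 1,-1.5,-0.3,6,0, 1,-1.5,-0.3,6,0, 1,-1.5,-0.2,5,0, 1,-1.5,0,4,0, 1,0,0,1,0, 1,0,0,0,0]'
cat > st.py <<'E'
from h import *
s=bot.get_state();t=np.array(s['ee_pos']);Rt=np.array(s['orientation']);a=np.radians(-7.96);R=np.array([[np.cos(a),-np.sin(a)],[np.sin(a),np.cos(a)]])
print(s['clock'],'z',t[2],'n,t',np.round(R.T@(t[:2]-[.762,-.013])*1000,1),'z-axis',np.round(Rt[:,2],3),'F',np.round(R.T@np.array(s['contact_force'])[:2],1),np.round(s['contact_force'][2],1),'push dir tool',np.round(Rt.T@np.r_[R[:,0],0],3))
E
python3 st.py
```

```text
clock: 9.53
ee_pos: [0.4447, 0.0231, 0.0188]
orientation: [[-0.949, 0.136, 0.284], [0.136, 0.99, -0.02], [-0.284, 0.019, -0.959]]
contact_force: [-0.8, 0.4, -0.6]
finger_gap: 1.002
9.5333 z 0.01883557025316618 n,t [-319.3   -8.2] z-axis [ 0.284 -0.02  -0.959] F [-0.9  0.3] -0.6 push dir tool [-0.959 -0.002  0.284]
```

```bash
python3 -m handwheel '[1,-3.84,0,1.14,0, 1,-3.84,0,1.14,0, 1,-3.84,0,1.14,0, 1,-3.84,0,1.14,0, 1,-3.84,0,1.14,0, 1,-2.9,0,0.85,0, 1,-2,0,0.57,0, 1,-2,0,0.57,0, 1,-2,0,0.57,0, 1,-2,0,0.57,0]'
python3 st.py
```

```text
clock: 10.37
ee_pos: [0.4719, 0.0193, 0.0179]
orientation: [[-0.952, 0.136, 0.276], [0.136, 0.99, -0.02], [-0.276, 0.019, -0.961]]
contact_force: [-13.9, 1.5, 9.8]
finger_gap: 1.001
10.3667 z 0.017878723242132587 n,t [-291.7   -8.2] z-axis [ 0.276 -0.02  -0.961] F [-14.   -0.4] 9.8 push dir tool [-0.961 -0.002  0.276]
```

```bash
python3 -m handwheel '[1,-2.9,0,0.85,0, 1,-2.9,0,0.85,0, 1,-2.9,0,0.85,0, 1,-2.9,0,0.85,0, 1,-2.9,0,0.85,0, 1,-2.9,0,0.85,0, 1,-2.9,0,0.85,0, 1,-2.9,0,0.85,0, 1,-2.9,0,0.85,0, 1,-2.9,0,0.85,0]'
python3 st.py
python3 - <<'E'
from h import *
snap('scene','scene4');snap('top','top4')
a=cv2.imread('pics/scene4.png')[60:320,170:450]; b=cv2.imread('pics/top4.png')[110:310,150:400]
cv2.imwrite('pics/c8.png',np.hstack([cv2.resize(a,(400,370)),cv2.resize(b,(400,320)) if 0 else cv2.resize(b,(400,370))]))
E
```

```text
clock: 11.2
ee_pos: [0.5017, 0.0155, 0.0178]
orientation: [[-0.952, 0.136, 0.276], [0.136, 0.991, -0.019], [-0.276, 0.019, -0.961]]
contact_force: [-13.8, 1.1, 8.1]
finger_gap: 1.0
11.2 z 0.017823659891291588 n,t [-261.8   -7.8] z-axis [ 0.276 -0.019 -0.961] F [-13.9  -0.8] 8.1 push dir tool [-0.961 -0.003  0.276]
```

View pics/c8.png

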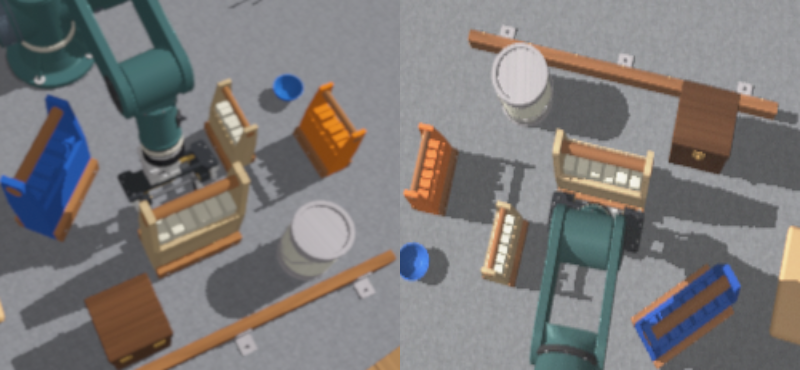

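The carrier has slid 30 mm at 14 N with no rotation visible. I'll check its yaw, tip and body clearance numerically.

```bash
cat > chk.py <<'E'
from fit import *
import sys
tag=sys.argv[1]; front=float(sys.argv[2])  # expected front-board n (mm)
R=rot(np.radians(-7.96)); o=np.array([.762,-.013])
p,c=pts('',tag); q=np.c_[(p[:,:2]-o)@R,p[:,2]]*1000
k=(q[:,2]>205)&(q[:,2]<245)&(q[:,0]>front+15)&(q[:,0]<front+85)&(abs(q[:,1])<100)
hd=k&(q[:,2]<232)&(abs(q[:,1]+8)<70)
h=q[hd]; f=np.polyfit(h[:,1],h[:,0],1); print('handle n@t=-8',round(np.polyval(f,-8),1),'yaw err deg',round(-np.degrees(f[0]),2),'top z',np.percentile(h[:,2],98))
e=q[k&(q[:,2]>232)]; print('ends t',np.percentile(e[:,1],[1,99]).round(1),'n',np.percentile(e[:,0],[1,99]).round(1),'z',np.percentile(e[:,2],[50,98]).round(1))
k=(q[:,2]>34)&(q[:,2]<46)&(q[:,0]>front+83)&(q[:,0]<front+107)&(abs(q[:,1]+8)<85);b=q[k]
if len(b)>20:
    g=[np.percentile(b[(b[:,1]>x)&(b[:,1]<x+30)][:,0],97) for x in range(-95,70,30) if ((b[:,1]>x)&(b[:,1]<x+30)).sum()>5]; print('far board edge by t',np.round(g,1),len(b))
E
python3 chk.py scene4 -254;python3 chk.py top4 -254; python3 chk.py scene0 -284
python3 - <<'E'
from fit import *
R=rot(np.radians(-7.96)); o=np.array([.762,-.013])
p,c=pts('','scene4');q=np.c_[(p[:,:2]-o)@R,p[:,2]]*1000
d=q[:,0]+239  # past near wall
# dark points (gripper)
m=(c.max(1)<75)&(abs(d)<60)&(q[:,2]>80)&(q[:,2]<300)&(abs(q[:,1])<110)
for z in range(80,300,20):
    k=m&(q[:,2]>=z)&(q[:,2]<z+20)
    if k.sum()>3: print(z,k.sum(),'max d',np.percentile(d[k],[50,90,98]).round(1),np.percentile(q[k][:,1],[2,98]).round(0))
E
```

```text
handle n@t=-8 -201.0 yaw err deg 0.22 top z 228.08969513321185
ends t [-97.4  82.8] n [-223.6 -182.2] z [239.7 243.1]
far board edge by t [-152.8 -153.2 -153.6 -153.4 -153.5 -153.7] 393
handle n@t=-8 -202.7 yaw err deg 0.09 top z 229.6837163461774
ends t [-96.1  83.1] n [-221.8 -182.2] z [238.1 243.7]
handle n@t=-8 -232.4 yaw err deg -0.35 top z 228.21853243773555
ends t [-97.9  81.8] n [-255.4 -214.6] z [239.8 242.8]
far board edge by t [-185.7 -185.2 -185.3 -185.1 -185.7 -185.1] 364
120 47 max d [-25.2 -20.4 -18.5] [-71.  53.]
140 373 max d [-40.1 -28.6 -23.8] [-98.  70.]
160 67 max d [-35.4 -28.8 -27.8] [-98.  71.]
200 107 max d [-47.6 -42.1 -40.6] [-44.  18.]
240 24 max d [-57.4 -52.3 -51.9] [-37. -21.]
260 20 max d [-58.5 -56.5 -55.7] [-26. -16.]
```

The body is about 18 mm clear of the wall, yaw error is near zero and nothing is rocking. Continuing.

```bash
python3 -m handwheel '[1,-3.84,0,1.13,0, 1,-3.84,0,1.13,0, 1,-3.84,0,1.13,0, 1,-3.84,0,1.13,0, 1,-3.84,0,1.13,0, 1,-3.84,0,1.13,0, 1,-3.84,0,1.13,0, 1,-3.84,0,1.13,0, 1,-3.84,0,1.13,0, 1,-3.84,0,1.13,0]'
python3 st.py
python3 -m handwheel '[1,-3.84,0,1.13,0, 1,-3.84,0,1.13,0, 1,-3.84,0,1.13,0, 1,-3.84,0,1.13,0, 1,-3.84,0,1.13,0, 1,-3.84,0,1.13,0, 1,-3.84,0,1.13,0, 1,-3.84,0,1.13,0, 1,-3.84,0,1.13,0, 1,-3.84,0,1.13,0]'
python3 st.py
python3 - <<'E'
from h import *
snap('scene','scene5');snap('top','top5')
E
python3 chk.py scene5 -174;python3 chk.py top5 -174
```

```text
clock: 12.13
ee_pos: [0.5411, 0.0101, 0.0175]
orientation: [[-0.952, 0.136, 0.275], [0.136, 0.991, -0.019], [-0.275, 0.019, -0.961]]
contact_force: [-11.8, 1.9, 6.6]
finger_gap: 1.002
12.1333 z 0.01753060198670565 n,t [-222.    -7.7] z-axis [ 0.275 -0.019 -0.961] F [-12.    0.2] 6.6 push dir tool [-0.961 -0.003  0.275]
clock: 12.97
ee_pos: [0.5807, 0.0047, 0.0176]
orientation: [[-0.952, 0.136, 0.275], [0.136, 0.991, -0.019], [-0.275, 0.019, -0.961]]
contact_force: [-11.9, 1.4, 5.3]
finger_gap: 0.996
12.9667 z 0.017565152168207938 n,t [-182.    -7.6] z-axis [ 0.275 -0.019 -0.961] F [-12.   -0.3] 5.3 push dir tool [-0.962 -0.003  0.275]
handle n@t=-8 -121.8 yaw err deg 0.12 top z 227.9484562157774
ends t [-97.   82.8] n [-143.6 -102.9] z [239.8 243.2]
far board edge by t [-73.6 -73.8 -74.1 -73.7 -74.  -74.2] 393
handle n@t=-8 -122.9 yaw err deg 0.21 top z 229.25632030703704
ends t [-95.6  83.4] n [-142.5 -100.6] z [238.  243.5]
```

```bash
python3 -m handwheel '[1,-3.84,0,1.13,0, 1,-3.84,0,1.13,0, 1,-3.84,0,1.13,0, 1,-3.84,0,1.13,0, 1,-3.84,0,1.13,0, 1,-3.84,0,1.13,0, 1,-3.84,0,1.13,0, 1,-3.84,0,1.13,0, 1,-3.84,0,1.13,0, 1,-3.84,0,1.13,0]'
python3 st.py
python3 -m handwheel '[1,-2.9,0,0.85,0, 1,-1.9,0,0.56,0, 1,-1.9,0,0.56,0, 1,-1.9,0,0.56,0, 1,-1.9,0,0.56,0, 1,-1.4,0,0.42,0, 1,-1,0,0.28,0]'
python3 st.py
```

```text
clock: 13.9
ee_pos: [0.6202, -0.0007, 0.0175]
orientation: [[-0.952, 0.136, 0.274], [0.136, 0.991, -0.019], [-0.274, 0.019, -0.961]]
contact_force: [-11.7, 1.1, 5.0]
finger_gap: 0.999
13.9 z 0.017489537368562503 n,t [-142.1   -7.5] z-axis [ 0.274 -0.019 -0.961] F [-11.7  -0.5] 5.0 push dir tool [-0.962 -0.003  0.274]
clock: 14.48
ee_pos: [0.6336, -0.0026, 0.0175]
orientation: [[-0.952, 0.136, 0.275], [0.136, 0.991, -0.019], [-0.275, 0.019, -0.961]]
contact_force: [-11.1, 1.4, 4.0]
finger_gap: 1.0
14.4833 z 0.01748789414234581 n,t [-128.6   -7.5] z-axis [ 0.275 -0.019 -0.961] F [-11.1  -0.2] 4.0 push dir tool [-0.962 -0.003  0.275]
```

```bash
python3 -m handwheel '[1,-1,0,0.28,0, 1,-1,0,0.28,0, 1,-1,0,0.28,0, 1,-1,0,0.28,0, 1,-1,0,0.28,0, 1,-1,0,0.28,0]'
python3 st.py
python3 -m handwheel '[1,-0.7,0,0.2,0, 1,-0.7,0,0.2,0]';python3 st.py
```

```text
clock: 14.98
ee_pos: [0.6396, -0.0034, 0.0175]
orientation: [[-0.952, 0.136, 0.274], [0.136, 0.991, -0.019], [-0.274, 0.019, -0.961]]
contact_force: [-11.1, 1.3, 4.6]
finger_gap: 1.0
14.9833 z 0.017512789624908414 n,t [-122.6   -7.4] z-axis [ 0.274 -0.019 -0.961] F [-11.2  -0.3] 4.6 push dir tool [-0.962 -0.003  0.274]
clock: 15.15
ee_pos: [0.641, -0.0036, 0.0175]
orientation: [[-0.952, 0.136, 0.274], [0.136, 0.991, -0.019], [-0.274, 0.019, -0.961]]
contact_force: [-10.5, 1.7, 5.0]
finger_gap: 1.0
15.15 z 0.01754765642749873 n,t [-121.1   -7.4] z-axis [ 0.274 -0.019 -0.961] F [-10.7   0.2] 5.0 push dir tool [-0.962 -0.003  0.274]
```

```bash
python3 -m handwheel '[1,-0.7,0,0.2,0, 1,-0.7,0,0.2,0]';python3 st.py
```

```text
clock: 15.32
ee_pos: [0.6417, -0.0037, 0.0175]
orientation: [[-0.952, 0.136, 0.273], [0.136, 0.991, -0.019], [-0.273, 0.019, -0.962]]
contact_force: [-15.3, 1.0, 8.4]
finger_gap: 0.999
15.3167 z 0.017488419867431985 n,t [-120.4   -7.4] z-axis [ 0.273 -0.019 -0.962] F [-15.3  -1.1] 8.4 push dir tool [-0.962 -0.003  0.273]
```

Force is rising and movement is slowing, so it is reaching the rail. I'll press gently a little more to seat it.

```bash
python3 -m handwheel '[1,-0.6,0,0.17,0, 1,-0.6,0,0.17,0]';python3 st.py; python3 -m handwheel '[1,-0.6,0,0.17,0, 1,-0.6,0,0.17,0]';python3 st.py
```

```text
clock: 15.48
ee_pos: [0.6418, -0.0037, 0.0175]
orientation: [[-0.953, 0.136, 0.27], [0.136, 0.991, -0.019], [-0.27, 0.019, -0.963]]
contact_force: [-18.5, 2.7, 10.7]
finger_gap: 0.998
15.4833 z 0.017467960028910677 n,t [-120.3   -7.4] z-axis [ 0.27  -0.019 -0.963] F [-18.7   0.1] 10.7 push dir tool [-0.963 -0.003  0.27 ]
clock: 15.65
ee_pos: [0.642, -0.0036, 0.0174]
orientation: [[-0.954, 0.136, 0.268], [0.136, 0.991, -0.018], [-0.268, 0.019, -0.963]]
contact_force: [-22.4, 2.4, 14.3]
finger_gap: 1.001
15.65 z 0.017417013069797604 n,t [-120.1   -7.3] z-axis [ 0.268 -0.018 -0.963] F [-22.5  -0.8] 14.3 push dir tool [-0.963 -0.003  0.268]
```

```bash
python3 -m handwheel '[1,-0.6,0,0.17,0, 1,-0.6,0,0.17,0, 1,0,0,0,0]';python3 st.py
python3 -m handwheel '[1,1,0,-0.28,0, 1,1,0,-0.28,0, 1,1,0,-0.28,0, 1,1,0,-0.28,0, 1,1.5,0,-0.42,0, 1,2,0,-0.57,0, 1,4,0,-1.14,0, 1,6,0,-1.8,0, 1,8,0,-2.3,0, 1,10,0,-2.9,0]';python3 st.py
python3 - <<'E'
from h import *
snap('scene','scene6');snap('top','top6')
E
python3 chk.py scene6 -112;python3 chk.py top6 -112
```

```text
clock: 15.9
ee_pos: [0.6422, -0.0036, 0.0174]
orientation: [[-0.954, 0.136, 0.266], [0.136, 0.991, -0.018], [-0.266, 0.019, -0.964]]
contact_force: [-24.1, 2.2, 15.6]
finger_gap: 0.999
15.9 z 0.017420755570817754 n,t [-120.    -7.2] z-axis [ 0.266 -0.018 -0.964] F [-24.2  -1.2] 15.6 push dir tool [-0.964 -0.002  0.266]
clock: 16.73
ee_pos: [0.6144, -0.0003, 0.0206]
orientation: [[-0.948, 0.136, 0.287], [0.136, 0.99, -0.021], [-0.287, 0.019, -0.958]]
contact_force: [-0.1, 0.6, 0.0]
finger_gap: 0.999
16.7333 z 0.020568891383696233 n,t [-147.9   -7.9] z-axis [ 0.287 -0.021 -0.958] F [-0.2  0.6] 0.0 push dir tool [-0.958 -0.002  0.287]
handle n@t=-8 -60.7 yaw err deg -0.0 top z 228.02595317914657
ends t [-96.8  83.2] n [-81.7 -41.3] z [239.9 243.2]
far board edge by t [-5.7 -6.  -6.1 -5.6 -6.2 -5.6] 505
handle n@t=-8 -62.9 yaw err deg -0.1 top z 229.90477343839305
ends t [-95.5  83.8] n [-82.2 -41.5] z [238.1 244.3]
```

```bash
python3 -m handwheel '[1,12,0,-3.6,0, 1,15,0,-4.5,0, 1,18,0,-6,0, 1,18,0,-8,0, 1,15,0,-8,0, 1,10,0,-6,0, 1,4,0,-2,0, 1,0,0,0,0]';python3 st.py
python3 - <<'E'
from fit import *
snap('scene','scene7');snap('top','top7')
a=cv2.imread('pics/scene7.png')[60:360,190:460]; b=cv2.imread('pics/top7.png')[100:320,140:400]
cv2.imwrite('pics/c9.png',np.hstack([cv2.resize(a,(400,444)),cv2.resize(b,(400,338)).__class__ is None and a or cv2.copyMakeBorder(cv2.resize(b,(400,338)),0,106,0,0,cv2.BORDER_CONSTANT)]))
for n in('scene0','scene7','top0','top7'):
    p,c=pts('',n)
    m=(p[:,2]>.149)&(p[:,2]<.16)&box(p,[.59,-.26,0],[.74,-.11,.3]); r=cv2.minAreaRect((p[m][:,:2]*1000).astype(np.float32))
    m=(p[:,2]>.13)&(p[:,2]<.16)&box(p,[.63,.11,0],[.80,.27,.3]); q=cv2.minEnclosingCircle((p[m][:,:2]*1000).astype(np.float32))
    print(n,'case',np.round(r[0],1),round(r[2],2),'tin',np.round(q[0],1))
E
python3 chk.py scene7 -112;python3 chk.py top7 -112
```

```text
clock: 17.5
ee_pos: [0.516, 0.0132, 0.0309]
orientation: [[-0.948, 0.136, 0.287], [0.136, 0.991, -0.021], [-0.287, 0.019, -0.958]]
contact_force: [0.1, -0.2, -0.2]
finger_gap: 1.0
17.5 z 0.03087347769750287 n,t [-247.3   -8.1] z-axis [ 0.287 -0.021 -0.958] F [ 0.1 -0.2] -0.2 push dir tool [-0.958 -0.002  0.287]
scene0 case [ 655.6 -183.5] 81.95 tin [707.7 185.3]
scene7 case [ 655.4 -183.4] 81.85 tin [708.  184.8]
top0 case [ 656.2 -182.3] 82.04 tin [709.6 185.8]
top7 case [ 655.9 -182.3] 81.65 tin [709.8 185.2]
handle n@t=-8 -60.8 yaw err deg 0.04 top z 228.36073952483451
ends t [-96.7  83.4] n [-82.  -41.4] z [240.  242.7]
far board edge by t [-6.  -6.  -6.1 -6.2 -5.9 -7.1] 506
handle n@t=-8 -62.9 yaw err deg -0.0 top z 230.0444336555232
ends t [-95.5  83.8] n [-81.6 -40.7] z [238.  243.1]
```

View pics/c9.png

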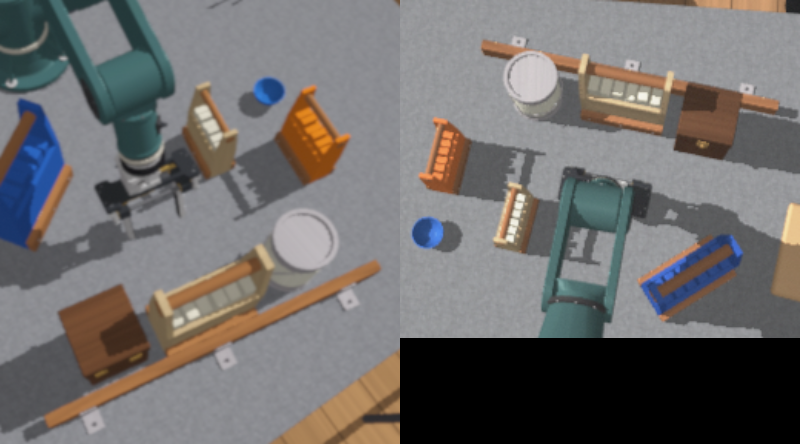

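The carrier stands square against the rail between the case and the tin. Everything else is unmoved, and the gripper is clear, so I'm handing in.

```bash
python3 -c "
from workcell import bot
print(bot.finish_job())"
```

```text
the job is handed in; nothing more can be done
None
```

The carrier is back in its place, square and against the rail, and the job is handed in at about 17.6 s of the 51 s allowed.

**How it was pushed:** With the tool vertical, the gripper's body would have hit the carrier's plywood. I first leaned the tool back about 16° by pressing out at the reach limit in free air. Both open fingertips then pushed about 20 mm up the base board, over roughly 172 mm. Sliding took 11–14 N, and I pressed to 24 N at the rail to seat it before backing off.

**Last checks:**
- **Squareness:** the yaw error to the rail was 0.0°.
- **Rocking:** no rocking; the gable tops stayed at about 240 mm.
- **Position:** the handle sits about 49–51 mm in front of the rail face, matching home to 1–2 mm. Sideways it is about 6 mm to the right of the rail's middle; I did not correct this.
- **Neighbours:** the case and tin are unmoved to within 0.6 mm, which is measurement noise. The cup and the other totes look unmoved in the pictures. The tile was outside the final crops and not measured again, but the arm never went low near it.
- **Clearance:** the gripper stood about 130 mm clear of the carrier with no contact force.

One check was unusable. The far-board edge reading at the end was contaminated by rail points, so contact with the rail rests on the force rise, the stop in motion and the handle position.

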